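Hook and close the draw catch of a bread box

ROBOT

A 6-joint arm with a two-finger parallel gripper is mounted at the origin on a cart in front of the work surface, level with it; the furniture and walls round the work are solid. World frame = base frame: x ahead of the robot, y to its left, z up, the work surface at z = 0. Lengths are in m, angles in rad, forces in N, time in s.
With the tool pointing down it reaches from about 0.325 to 0.925 m from the base axis. Payload 3.1 kg.
Tool frame: the origin (TCP) lies between the finger pads; the fingertips stand 14 mm ahead of it and the grasp point (between the pads) lies 5 mm behind it (r.finger_overhang is the distance from the TCP to the fingertips, in m); z points along the fingers, y is the line along which they close (so a half turn about z gives the same grasp; the last joint's range is limited). The gripper opens to 85 mm and grips with 20 to 120 N. Pads are 22 mm wide; open, the fingers measure 114 mm over their backs; the gripper's body (76 mm by 85 mm) begins 54 mm behind the grasp point. The pads swing forward as they close: fully open they stand 13 mm farther back than shut.
Start: joints at [-1.458, 0.217, 1.613, -0, 1.311, -0.112], TCP at [0.139, -0.609, 0.245] pointing down, gripper open.
Joint ranges: [-2.75, 2.75], [-0.78, 2.1], [0.31, 2.55], [-1.13, 4.27], [0.13, 2.63], [-2.58, 2.58]. Speed limits (rad/s): [2.79, 2.79, 3.14, 3.14, 3.14, 3.14].

INTERFACE

Orientations are given as a rotation vector (axis times angle).
In Python, from station import r, imaging gives the robot as it stands.
- The arm moves only by the tool apply_moves, never from a script. Its arguments are lists of equal length, an entry for each row: "delta_pos": the shift along the tool's x, y, z normalised to -1 to 1, where 1 is 0.1 m, a list of three; "rotation": the turn, a rotation vector about the tool's x, y, z normalised to -1 to 1, where 1 is 30 degrees, a list of three. A call has 1 to 5 rows; each row is the pose to reach, as a shift and turn from the pose commanded when the call began, along the tool's axes at that moment; what a row does not reach only later rows make up. A row lasts 1/12 s, in which the tool goes at most 41.7 mm and 7.16 degrees, less where a joint would pass 70% of its speed; a pose out of reach is approached as far as the arm can. A call with a number of a shift or a turn outside -1 to 1 is refused whole. A call with a gripper value outside its range is refused whole. "jaw" is the opening, from 0 (shut) to 1 (fully open), set as the call begins (left out, the last holds). The fingers move at their own pace and stop on an object; "grip_force" is the grip in N (left out, the last holds). Time passes only in rows, so rows that repeat a pose let the fingers close. It gives the time, the measured TCP pose, the force, the opening and the grip force at its end, in the units of the state.
- r.read_state(): the state, without advancing time (a new reading comes with each control period).
- imaging.capture(name): name is "side" or "top" or "wrist"; returns (picture, depth): 384x512x3 uint8, red, green, blue; 384x512 float32, m along the optical axis (not along the pixel's ray), 0 where there is no reading.
- imaging.camera_model(name): a dict with "K" (3x3 intrinsics, pixels), "rvec" (rotation vector, rad) and "tvec" (3), from world to camera coordinates, as OpenCV has them. Camera axes: x right, y down, z forward; pixel columns grow to the right and rows downward; lengths in m; the calibration is good to about 2 mm. A picture is of the moment at which its call begins: read the wrist's pose just before it. camera_model takes no time and is no camera call; for the wrist camera it gives the pose at the moment of the call.
- r.hand_in(): hands the job in; it is judged then, once.
Trained networks look in the newest picture that a camera, given by its name, has taken for a name from the list of things; names that differ only in an ending like _2 or _b are one class to them, and where a whole thing is asked for, a point or a joint stands for the part that bears it (a point fixed in the world has none). Each returns a list of dicts, best first, with "p" (0 to 1); they miss things now and then, are a little off and sometimes report something else, mostly with a low value. They report only what shows in the picture. A call takes as long as a camera call.
- imaging.spot_in(camera, name): "xyz" ([x, y, z] in m, in the coordinates of the camera as it stood for that picture, good to about 4 mm: the middle of the surface that is visible of it).
- imaging.cut_out(camera, name): "mask" (384x512 bool, what is visible of it).
The state is a dict: "clock": time; "joints": joint angles; "qvel": joint speeds; "tau": joint torques, N m; "tcp_pos": TCP position; "eef_rot": TCP orientation; "contact_force": force on the tool from outside, world axes, zero at the start; "wrist_torque": the same for the moment, N m; "finger_gap": finger opening in m; "finger_force": force on a finger pad.
Only numpy, scipy, OpenCV 4.12 (cv2) and the standard library are available. Lean on these libraries where they do the work, as an engineer would, in place of code of your own. Each camera call takes 0.05 s, during which the arm holds its last target. There are 200 camera calls.

TASK

Fasten the catch on the front of the white bread box: lift the wire loop over the lip of the small hook plate (the keeper) on the edge of the lid and bring it gently down, by feel, until it bears on the floor of the plate's groove. Let go of it, then press the lever down past its tight point until it lies fully home against the front and holds the lid drawn down. Do not bend the thin wire or the lever by force, and leave the things standing round the box where they are.

Things in the scene. Friction and masses are not known exactly. Their poses are not given: they have to be found in the camera images.
- box: White metal bread box, 130 deep (x) x 200 wide (y) x 106 mm high to the rim, with a wooden lid; fixed on the worktop. Origin: centre of its underside, z up. Its front (x = -65 mm) with the catch looks along its own -x, roughly to the robot. The catch lies in its plane y = 0. Positions given 'in the box' are in this frame, in mm.
- lid: Wooden lid, 14 mm thick, hinged at the back (origin on the hinge axis, in the box x = 69, z = 118; axes as the box's) on a springy seal: at rest it stands clear of the rim, underside at z = 120. Its front edge yields about 1 mm per 9 N of push or pull downward. It carries the keeper.
- lid_edge (a point): Middle of the lid's upper front edge (at rest in the box x = -65, z = 134). Before it, on studs, is the keeper, a steel hook plate 26 mm wide (y): level shelf between an upright back and lip, both 7 mm above it, groove 8 mm wide; lip 4 mm thick, 11 high overall. Screw-adjusted, not measured, new every time, so feel for it: lip's outer side 15 to 22 mm before the lid face, shelf 8 to 13 mm below lid top.
- lever: Steel lever of the catch, plate 24 mm wide (y), 3 mm thick. Origin: its axis, parallel to y, in the box x = -75, z = 78. From closed (hanging, on a stop) it swings forward and up by 137 degrees at most, and stays where left (friction 0.03 N m). Presses over 20 N bend it. It carries the loop's pin 20 mm from its axis, 50 degrees from the line axis-tip, on the box side when closed.
- lever_tip (a point): Rolled tip of the lever, 68 mm from its axis. Closed: in the box x = -109, z = 19. At the start 25 to 55 degrees above level, to the front; with the loop hooked 0 to 25. A push down on its upper side near the tip (up to about 9 N) draws the lid down; dead centre is 50 degrees short of hanging straight down, the stop 20 degrees farther, and the pull snaps it there.
- loop: Loop of 5 mm steel wire, 47 mm wide (y), turning on the lever's pin (friction 0.022 N m), the lever between its legs. Origin: on the pin (lever closed: in the box x = -68.2, z = 59.2; lever tip level to the front: x = -87.9, z = 62.7); z axis up the loop to the crossbar, y along the crossbar. At the start it leans to the front.
- loop_bar (a point): Middle of the loop's crossbar, 62 mm from the pin; the part that goes over and behind the keeper's lip. 5 mm wire. Hooked, its centre is 2.5 mm above the keeper's shelf, between lip and back (1.5 mm play to each side), pressed down with 2 to 5 N to settle. If the held loop is pushed against the lid or keeper with more than 12 N, the wire bends.
- loop_grip (a point): Where to pinch the loop: centre of its grip, a small steel roller with flat ends, 18 mm diameter, 14 mm wide (its axis along y), on a short stem beyond the crossbar; 24 mm from the crossbar, 86 mm from the pin. It swivels freely about its axis, so that the loop can turn while the fingers hold the roller by its ends. Moving it takes the lever along.
- shaker: Small glass shaker with a steel top, 38 mm wide, 59 mm high; bystander at the left of the box. Origin at its foot.
- lime: Green lime, 52 x 45 mm; bystander, left before the box. Origin at its underside.
- spice: Glass spice jar with a dark lid, 42 mm wide, 98 mm high; bystander at the right of the box. Origin at its foot.
- spoon: Steel teaspoon, 130 mm long; bystander lying right before the box. Origin at its middle.

How it is judged:
By the outcome, as a careful person would: the job done as asked, in the order asked, and still so for the second after the job is handed in, with the robot touching nothing.
It also fails if it takes over 69 s, if anything falls off the work surface, if the arm or the gripper's body presses on something with over 40 N, if the wrist force passes 120 N, or if a joint passes its speed limit or range.

## Working session

There is one attempt and no reset: what is moved stays moved. The work goes in short steps, Python scripts to look and compute and a tool call to move; the robot and the scene stay as the last step left them, time stands still between calls to the robot, and variables do not carry over. Pictures are saved under pics/ and viewed, at most 13 in all, crops included, and the job is handed in when it is done.

Besides the shell and the picture viewer there is one more tool, called after "Emit:" by a JSON object that holds its "api" and its "payload", one argument or row to a line. apply_moves: Moves the arm, as the interface text tells. Its arguments: {"type":"object","properties":{"delta_pos":{"type":"array","items":{"type":"array","items":{"type":"number"}}},"rotation":{"type":"array","items":{"type":"array","items":{"type":"number"}}},"jaw":{"type":"number"},"grip_force":{"type":"number"}},"required":["delta_pos","rotation"]}

```bash
ls; mkdir -p pics; cat > h.py <<'E'
import numpy as np, cv2
from scipy.spatial.transform import Rotation as R
from station import r, imaging
def cam(n):
    m=imaging.camera_model(n); return np.array(m["K"]),R.from_rotvec(np.ravel(m["rvec"])).as_matrix(),np.ravel(m["tvec"])
def c2w(n,p):
    K,Rm,t=cam(n); return (np.atleast_2d(p)-t)@Rm
def cloud(n,d):
    K,Rm,t=cam(n); v,u=np.mgrid[0:384,0:512]
    P=np.stack([(u-K[0,2])/K[0,0]*d,(v-K[1,2])/K[1,1]*d,d],-1); W=(P-t)@Rm; W[d<=0]=np.nan; return W
def save(n,p): cv2.imwrite("pics/"+n+".png",p[:,:,::-1])
E
python3 - <<'E'
from h import *
s=r.read_state(); print(s); print(r.finger_overhang)
for c in ("side","top"):
    p,d=imaging.capture(c); save(c+"0",p); np.save(c+"d.npy",d)
    K,Rm,t=cam(c); print(c,K[0,0],-Rm.T@t,Rm[2])
    for n in ("box","lid","lid_edge","lever","lever_tip","loop","loop_bar","loop_grip","shaker","lime","spice","spoon"):
        for o in imaging.spot_in(c,n)[:1]: print(n,round(o["p"],2),c2w(c,o["xyz"])[0].round(4))
E
```

```text
pics
{'clock': 0.0, 'joints': array([-1.45819135e+00,  2.17762068e-01,  1.61496508e+00,  1.32314847e-05,
        1.31130619e+00, -1.12181495e-01]), 'qvel': array([-4.67988957e-05, -9.69385264e-04, -1.70659254e-04, -7.42277308e-04,
       -2.69431977e-04, -3.93977487e-04]), 'tau': array([-1.38509989e-03, -3.96847558e+01, -3.03854120e+01, -2.57890697e-04,
        9.83751408e-03,  1.51541900e-05]), 'tcp_pos': array([ 0.13925745, -0.60846766,  0.24394718]), 'eef_rot': array([-3.11934618e+00, -3.52071788e-01, -1.92548756e-05]), 'contact_force': array([ 0.63379313, -0.1559504 ,  0.14230437]), 'wrist_torque': array([-0.03191688, -0.01717868,  0.04029212]), 'finger_force': 0.0, 'finger_gap': 0.0850797654026631}
0.014
side 395.82839580116746 [0.31957279 0.73619789 0.75645975] [ 0.23366419 -0.73669561 -0.63457121]
box 0.61 [0.5756 0.1156 0.1341]
lid 0.91 [0.5943 0.073  0.1306]
lid_edge 0.61 [0.5879 0.0709 0.1342]
lever 0.61 [0.4849 0.0282 0.1003]
lever_tip 0.64 [0.4846 0.0216 0.0987]
loop 0.64 [0.4612 0.0217 0.1191]
loop_bar 0.47 [0.4626 0.0176 0.1182]
loop_grip 0.51 [0.4606 0.0214 0.1163]
shaker 0.77 [0.565  0.2301 0.0355]
lime 0.78 [0.4474 0.2063 0.037 ]
spoon 0.5 [ 0.5319 -0.1403  0.0055]
top 359.5346014610922 [ 0.48075682 -0.00847295  0.94100282] [ 0.10367752  0.01556748 -0.99448913]
box 0.65 [0.5882 0.0444 0.1315]
lid 0.91 [0.5959 0.0544 0.1338]
lid_edge 0.84 [0.5954 0.0513 0.129 ]
lever 0.72 [0.4872 0.0192 0.1015]
lever_tip 0.7 [0.4851 0.0246 0.0994]
loop 0.68 [0.4878 0.0231 0.1045]
loop_grip 0.68 [0.4646 0.011  0.1241]
shaker 0.62 [0.5639 0.2075 0.0455]
lime 0.68 [0.4619 0.192  0.0417]
spice 0.72 [ 0.6289 -0.0953  0.0949]
spoon 0.5 [ 5.331e-01 -1.381e-01 -3.000e-04]
```

```bash
python3 - <<'E'
from h import *
a=cv2.imread("pics/side0.png");b=cv2.imread("pics/top0.png")
f=lambda i,y0,y1,x0,x1: cv2.resize(i[y0:y1,x0:x1],(400,400))
cam_=[("side",a),("top",b)]
out=[]
for n,i in cam_:
    K,Rm,t=cam(n); q=Rm@np.array([.5,.03,.11])+t; u=K@q; u=(u/u[2])[:2]; x0=int(np.clip(u[0]-90,0,332));y0=int(np.clip(u[1]-90,0,204)); print(n,x0,y0)
    out.append(cv2.resize(i[y0:y0+180,x0:x0+180],(400,400),interpolation=cv2.INTER_CUBIC))
cv2.imwrite("pics/c0.png",np.hstack(out))
# lid top plane & yaw from top depth + lid mask
p,d=imaging.capture("top"); W=cloud("top",d)
m=imaging.cut_out("top","lid")[0]["mask"]
P=W[m]; P=P[np.isfinite(P).all(1)]; z=np.median(P[:,2]); P=P[abs(P[:,2]-z)<.006]
print("z",z,len(P)); rect=cv2.minAreaRect((P[:,:2]*1000).astype(np.float32)); print(rect); print(cv2.boxPoints(rect))
E
```

```text
side 189 120
top 154 131
z 0.13410536806946718 5220
((589.8394165039062, 49.683624267578125), (147.19110107421875, 209.9231719970703), 14.659764289855957)
[[492.07617  132.60281 ]
 [545.20325  -70.48647 ]
 [687.60266  -33.235565]
 [634.4756   169.85373 ]]
```

View pics/c0.png

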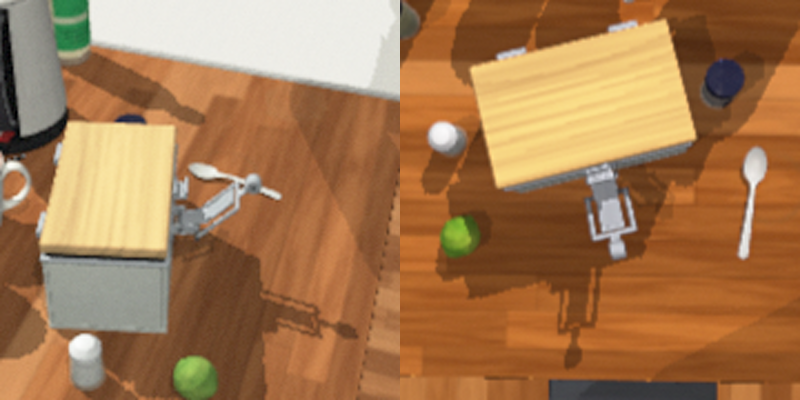

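View pics/top0.png

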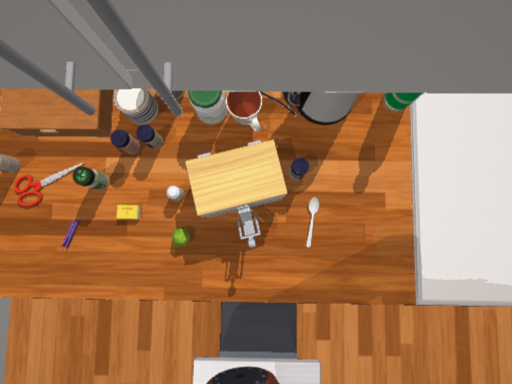

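Both views show the box turned about 14.7° (yaw). The catch is at about pixel (248, 225) in the top view, and the loop and lever lean to the front. I'll move the wrist over it for a closer look.

Emit:
{"api": "apply_moves", "payload": {
  "delta_pos": [
    [0.23,-0.3,-0.02],
    [0.47,-0.59,-0.04],
    [0.7,-0.88,-0.05]
  ],
  "rotation": [
    [0,0,0],
    [0,0,0],
    [0,0,0]
  ]
}}

```text
clock: 1.65
tcp_pos: [0.1882, -0.507, 0.2501]
eef_rot: [-3.122, -0.35, -0.0]
contact_force: [0.6, -0.1, 0.3]
finger_gap: 0.0853
finger_force: 0.0
```

Emit:
{"api": "apply_moves", "payload": {
  "delta_pos": [
    [0.23,-0.3,-0.02],
    [0.47,-0.59,-0.04],
    [0.7,-0.88,-0.05]
  ],
  "rotation": [
    [0,0,0],
    [0,0,0],
    [0,0,0]
  ]
}}

```text
clock: 1.9
tcp_pos: [0.2371, -0.405, 0.2556]
eef_rot: [3.121, 0.351, 0.001]
contact_force: [1.2, 0.2, -0.1]
finger_gap: 0.085
finger_force: 0.0
```

Emit:
{"api": "apply_moves", "payload": {
  "delta_pos": [
    [0.23,-0.3,-0.02],
    [0.47,-0.59,-0.04],
    [0.7,-0.88,-0.05]
  ],
  "rotation": [
    [0,0,0],
    [0,0,0],
    [0,0,0]
  ]
}}

```text
clock: 2.15
tcp_pos: [0.2857, -0.3036, 0.2608]
eef_rot: [3.121, 0.351, 0.001]
contact_force: [-0.2, -0.0, 0.2]
finger_gap: 0.0854
finger_force: 0.0
```

Emit:
{"api": "apply_moves", "payload": {
  "delta_pos": [
    [0.23,-0.3,-0.02],
    [0.47,-0.59,-0.04],
    [0.7,-0.88,-0.05]
  ],
  "rotation": [
    [0,0,0],
    [0,0,0],
    [0,0,0]
  ]
}}

```text
clock: 2.4
tcp_pos: [0.3344, -0.2022, 0.2659]
eef_rot: [3.121, 0.351, 0.002]
contact_force: [0.3, -1.0, -0.5]
finger_gap: 0.0853
finger_force: 0.0
```

Emit:
{"api": "apply_moves", "payload": {
  "delta_pos": [
    [0.23,-0.3,-0.02],
    [0.47,-0.59,-0.04],
    [0.7,-0.88,-0.05]
  ],
  "rotation": [
    [0,0,0],
    [0,0,0],
    [0,0,0]
  ]
}}

```text
clock: 2.65
tcp_pos: [0.3831, -0.1006, 0.2711]
eef_rot: [3.121, 0.352, 0.003]
contact_force: [0.7, 0.9, -1.1]
finger_gap: 0.0853
finger_force: 0.0
```

Emit:
{"api": "apply_moves", "payload": {
  "delta_pos": [
    [0.23,-0.3,-0.02],
    [0.47,-0.59,-0.04],
    [0.7,-0.88,-0.05],
    [0.7,-0.88,-0.05]
  ],
  "rotation": [
    [0,0,0],
    [0,0,0],
    [0,0,0],
    [0,0,0]
  ]
}}

```text
clock: 2.98
tcp_pos: [0.433, 0.0043, 0.2761]
eef_rot: [-3.118, -0.363, -0.005]
contact_force: [-0.7, 0.3, 0.8]
finger_gap: 0.0854
finger_force: 0.0
```

```bash
python3 - <<'E'
from h import *
s=r.read_state(); print(s["clock"],s["tcp_pos"],s["eef_rot"],s["joints"].round(2))
p,d=imaging.capture("wrist"); save("w1",p); np.save("w1d.npy",d)
K,Rm,t=cam("wrist"); print(K[0,0],-Rm.T@t,Rm[2]); np.savez("w1c.npz",K=K,R=Rm,t=t)
for n in ("lid_edge","lever","lever_tip","loop","loop_bar","loop_grip"):
    for o in imaging.spot_in("wrist",n)[:2]: print(n,round(o["p"],2),c2w("wrist",o["xyz"])[0].round(4))
E
```

```text
2.9833 [0.43296945 0.00431905 0.27612395] [-3.11761825 -0.36331932 -0.00497927] [-0.15 -0.24  2.01  0.    1.37  1.18]
296.71155441971854 [0.51396515 0.0200816  0.40294775] [-0.31506464 -0.07402782 -0.94617871]
lid_edge 0.66 [0.5526 0.0362 0.1332]
lever 0.76 [0.4827 0.015  0.0981]
lever_tip 0.76 [0.4815 0.0141 0.0982]
loop 0.59 [0.4606 0.0057 0.1163]
loop_bar 0.78 [0.4645 0.0073 0.1193]
loop_grip 0.64 [0.4613 0.0056 0.118 ]
```

View pics/w1.png

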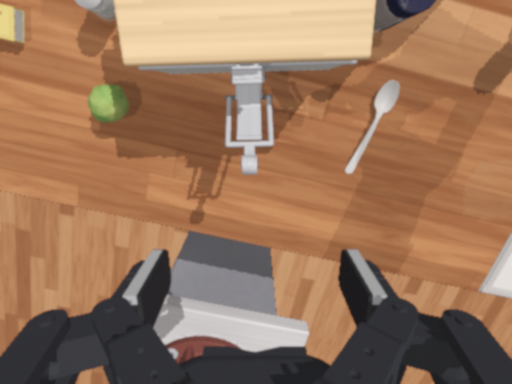

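The wrist view shows the grip roller at (249,163), the crossbar at (248,145) and the keeper at (247,72). The lid's front edge runs from about (122,65) to (372,58). I'll measure these from depth.

```bash
python3 - <<'E'
from h import *
d=np.load("w1d.npy"); p=cv2.imread("pics/w1.png"); W=cloud("wrist",d)
# lid front edge: last row per column with z>.128 in cols
E=[]
for u in list(range(135,225,3))+list(range(272,366,3)):
    c=W[:100,u]; ok=np.where((c[:,2]>.129)&(c[:,2]<.14))[0]
    if len(ok): E.append(c[ok[-1]])
E=np.array(E); vx,vy,x0,y0=cv2.fitLine((E[:,:2]*1e3).astype(np.float32),cv2.DIST_HUBER,0,.01,.01).ravel()
yaw=np.degrees(np.arctan2(-vx*np.sign(vy),abs(vy))); print("yaw",yaw,"pt",x0,y0,"z",np.median(E[:,2]))
L=W[20:50,150:350].reshape(-1,3); print("lid z",np.nanmedian(L[:,2]))
# left/right ends along front at a row inside the lid
for v in (20,35,50):
    ok=np.where(abs(W[v,:,2]-.134)<.006)[0]; print(v,ok[0],ok[-1],W[v,ok[0]].round(4),W[v,ok[-1]].round(4),np.linalg.norm(W[v,ok[0]]-W[v,ok[-1]]))
for n in("top","wrist"):
    if n=="top": imaging.capture("top")
    for o in imaging.spot_in(n,"loop_grip"): print(n,c2w(n,o["xyz"])[0].round(4))
y=np.radians(yaw); ex=np.array([np.cos(y),np.sin(y)]); ey=np.array([-ex[1],ex[0]])
print("face x'",np.array([x0,y0])@ex)
for v in range(56,180,3):
    print(v,[tuple((1e3*np.array([W[v,u,:2]@ex,W[v,u,:2]@ey,W[v,u,2]])).round(0).astype(int)) if d[v,u]>0 else None for u in (237,247,250,260)])
E
```

```text
yaw 14.2239685 pt 534.0744 23.350792 z 0.12985227021138163
lid z 0.13101994720737856
20 117 373 [0.54   0.136  0.1292] [ 0.5855 -0.0665  0.1308] 0.20751163378073045
35 119 372 [0.5293 0.1331 0.1303] [ 0.5753 -0.0697  0.13  ] 0.20796309083209247
50 121 370 [0.5184 0.131  0.1294] [ 0.5639 -0.0713  0.1321] 0.20735731347173655
top [0.4744 0.0111 0.1066]
wrist [0.4615 0.006  0.1181]
face x' 523.4387
56 [(np.int64(527), np.int64(-97), np.int64(131)), (np.int64(527), np.int64(-106), np.int64(131)), (np.int64(527), np.int64(-108), np.int64(132)), (np.int64(527), np.int64(-117), np.int64(131))]
59 [(np.int64(525), np.int64(-97), np.int64(130)), (np.int64(525), np.int64(-106), np.int64(132)), (np.int64(525), np.int64(-108), np.int64(130)), (np.int64(525), np.int64(-116), np.int64(129))]
62 [(np.int64(523), np.int64(-97), np.int64(128)), (np.int64(523), np.int64(-105), np.int64(128)), (np.int64(523), np.int64(-108), np.int64(130)), (np.int64(523), np.int64(-117), np.int64(126))]
65 [(np.int64(521), np.int64(-97), np.int64(127)), (np.int64(522), np.int64(-105), np.int64(107)), (np.int64(522), np
[... 6650 characters left out ...]
.int64(-103), np.int64(141)), (np.int64(431), np.int64(-105), np.int64(141)), (np.int64(393), np.int64(-116), np.int64(-3))]
173 [(np.int64(389), np.int64(-84), np.int64(-3)), (np.int64(428), np.int64(-102), np.int64(138)), (np.int64(428), np.int64(-105), np.int64(138)), (np.int64(388), np.int64(-116), np.int64(-2))]
176 [(np.int64(385), np.int64(-83), np.int64(-3)), (np.int64(384), np.int64(-98), np.int64(-3)), (np.int64(385), np.int64(-102), np.int64(-2)), (np.int64(384), np.int64(-116), np.int64(-1))]
179 [(np.int64(380), np.int64(-83), np.int64(-2)), (np.int64(380), np.int64(-98), np.int64(-1)), (np.int64(380), np.int64(-102), np.int64(-2)), (np.int64(379), np.int64(-116), np.int64(-3))]
```

```bash
python3 - <<'E'
from h import *
y=np.radians(14.22); ex=np.array([np.cos(y),np.sin(y)]); ey=np.array([-ex[1],ex[0]])
for c in ("top","side","wrist"):
    d=np.load("w1d.npy") if c=="wrist" else np.load(c+"d.npy")
    W=cloud(c,d); X=W[...,:2]@ex; Y=W[...,:2]@ey; Z=W[...,2]
    table=np.nanmedian(Z[(X>.38)&(X<.44)&(Y>-.18)&(Y<-.13)&(abs(Z)<.02)])
    lid=(X>.54)&(X<.64)&(Y>-.18)&(Y<-.03)&(abs(Z-.134)<.01)
    m=(X>.41)&(X<.465)&(Y>-.135)&(Y<-.075)&(Z>.128)&(Z<.16)
    print(c,"table",table,"lid",np.nanmedian(Z[lid]),"roller n",m.sum(),"X",X[m].min(),X[m].max(),"Y",Y[m].min(),Y[m].max(),"Z",Z[m].max())
    L=(abs(Z-np.nanmedian(Z[lid]))<.004)&(X>.50)&(X<.7)&(Y>-.23)&(Y<.02)
    print("  lid X pct",np.percentile(X[L],[0.5,99.5]),"Y",np.percentile(Y[L],[.5,99.5]))
    for a in (.56,.6,.63):
        q=L&(abs(X-a)<.01); 
        if q.any(): print("   ",a,Y[q].min().round(4),Y[q].max().round(4))
    for b in (-.16,-.1,-.05):
        q=L&(abs(Y-b)<.005)
        if q.any(): print("   y",b,X[q].min().round(4),X[q].max().round(4))
E
```

```text
top table 0.00019698473753750433 lid 0.13427165767291144 roller n 58 X 0.4311473712432792 0.44959103510335824 Y -0.10622354217125521 -0.09067891891920228 Z 0.1481046819260123
  lid X pct [0.52394642 0.6561925 ] Y [-0.20023081  0.00674698]
    0.56 -0.2017 0.008
    0.6 -0.2015 0.0082
    0.63 -0.2008 0.0081
   y -0.16 0.5282 0.6571
   y -0.1 0.5104 0.6562
   y -0.05 0.5276 0.6565
side table 0.00017116351476709072 lid 0.13409245496431696 roller n 55 X 0.43157777532477676 0.446415998225482 Y -0.10252925758881279 -0.08627137560678565 Z 0.14656636357063998
  lid X pct [0.52593906 0.65515795] Y [-0.19686471  0.01036315]
    0.56 -0.2005 0.0115
    0.6 -0.1965 0.0116
    0.63 -0.1997 0.0106
   y -0.16 0.5272 0.6557
   y -0.1 0.5114 0.6538
   y -0.05 0.5279 0.6559
wrist table -0.0023028029085154916 lid 0.1311394140225667 roller n 303 X 0.4262450384403805 0.4439471875246684 Y -0.11165859802229255 -0.09668389951109135 Z 0.14367470039250166
  lid X pct [0.50819501 0.56961687] Y [-0.20722899 -0.00140295]
    0.56 -0.2092 0.0008
   y -0.16 0.5232 0.5671
   y -0.1 0.5063 0.5687
   y -0.05 0.5228 0.5699
```

Fixed cameras agree with each other (roller at box-aligned X'≈0.4395, Y'≈-0.097), while the wrist camera is off by several mm. I'll go close above the roller and compare it with the fingers.

Emit:
{"api": "apply_moves", "payload": {
  "delta_pos": [
    [0.06,-0.02,0.3],
    [0.12,-0.03,0.6],
    [0.19,-0.05,0.85],
    [0.19,-0.05,0.95],
    [0.19,-0.05,0.95]
  ],
  "rotation": [
    [0,0,-0.03],
    [0,0,-0.03],
    [0,0,-0.03],
    [0,0,-0.03],
    [0,0,-0.03]
  ],
  "jaw": 0.5,
  "grip_force": 20
}}

```text
clock: 3.9
tcp_pos: [0.446, 0.0081, 0.1773]
eef_rot: [-3.117, -0.376, 0.011]
contact_force: [-1.5, -0.0, 0.5]
finger_gap: 0.0428
finger_force: 0.0
```

```bash
python3 - <<'E'
from h import *
s=r.read_state(); print(s["clock"],s["tcp_pos"],s["eef_rot"],s["finger_gap"])
y=np.radians(14.22); ex=np.array([np.cos(y),np.sin(y)]); ey=np.array([-ex[1],ex[0]])
print("tcp'",s["tcp_pos"][:2]@ex,s["tcp_pos"][:2]@ey,"toolx yaw",np.degrees(np.arctan2(*R.from_rotvec(s["eef_rot"]).as_matrix()[[1,0],0])))
ims=[]
for c in ("wrist","side"):
    p,d=imaging.capture(c); np.save(c+"2.npy",d); W=cloud(c,d); X=W[...,:2]@ex; Y=W[...,:2]@ey; Z=W[...,2]
    if c=="wrist": ims.append(p[80:380,56:456]); np.savez("wc2.npz",W=W)
    else: ims.append(cv2.resize(p[130:280,200:400],(400,300),interpolation=cv2.INTER_CUBIC))
save("w2",np.hstack(ims))
E
```

```text
3.9 [0.44595353 0.00809018 0.17728524] [-3.11730624 -0.3758667   0.01078791] 0.04284988377198
tcp' 0.43427667913625584 -0.10170429897278628 toolx yaw 13.750880681507377
```

View pics/w2.png

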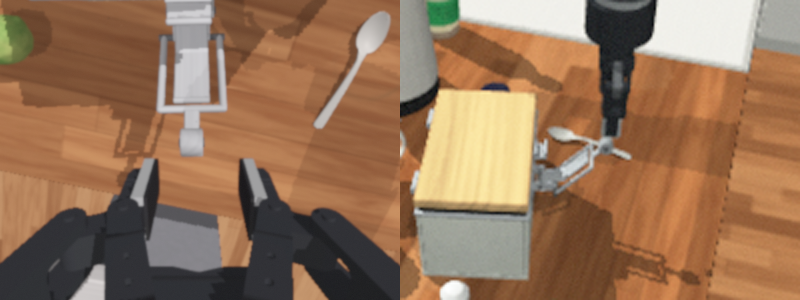

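The left half (wrist) shows the roller at crop (192,142), slightly left of the finger midline at 198 and ahead of it. That agrees with the fixed cameras rather than the wrist calibration. I'll compare roller and fingertips in the same cloud.

```bash
cat > rel.py <<'E'
from h import *
s=r.read_state(); print(s["clock"],s["tcp_pos"].round(4),"F",s["contact_force"].round(1))
y=np.radians(14.22); ex=np.array([np.cos(y),np.sin(y)]); ey=np.array([-ex[1],ex[0]])
t=s["tcp_pos"]; print("tcp'",(t[:2]@ex).round(4),(t[:2]@ey).round(4),t[2].round(4))
def boxed(c,d):
    W=cloud(c,d); return W[...,:2]@ex,W[...,:2]@ey,W[...,2]
E
python3 - <<'E'
from rel import *
for c in ("wrist","top","side"):
    if c=="top": p,d=imaging.capture(c)
    else: d=np.load(c+"2.npy")
    X,Y,Z=boxed(c,d)
    m=(X>.41)&(X<.46)&(Y>-.14)&(Y<-.07)&(Z>.125)&(Z<.153)
    print(c,"roller",m.sum(),[np.percentile(a[m],[3,97]).round(4) for a in (X,Y,Z)] if m.any() else 0)
    m=(X>.40)&(X<.47)&(Y>-.17)&(Y<-.04)&(Z>.155)&(Z<.18)
    if m.any():
        print("  fingers",m.sum(),[np.percentile(a[m],[1,99]).round(4) for a in (X,Y,Z)])
        for g in (Y>-.099,Y<-.099):
            q=m&g
            if q.any(): print("   ",q.sum(),[np.percentile(a[q],[2,98]).round(4) for a in (X,Y,Z)])
E
```

```text
4.0 [0.4486 0.0077 0.1809] F [-0.7 -0.2  0.7]
tcp' 0.4368 -0.1027 0.1809
wrist roller 895 [array([0.4362, 0.4552]), array([-0.1059, -0.0927]), array([0.1257, 0.1469])]
  fingers 642 [array([0.4269, 0.449 ]), array([-0.1378, -0.0699]), array([0.1676, 0.1799])]
    323 [array([0.4277, 0.449 ]), array([-0.0825, -0.0699]), array([0.168 , 0.1798])]
    319 [array([0.4272, 0.4486]), array([-0.1378, -0.1249]), array([0.1683, 0.1798])]
top roller 0 0
side roller 62 [array([0.4321, 0.4485]), array([-0.1022, -0.0878]), array([0.126 , 0.1455])]
  fingers 32 [array([0.4256, 0.4469]), array([-0.1298, -0.0658]), array([0.1679, 0.1799])]
    30 [array([0.4257, 0.4469]), array([-0.0779, -0.0659]), array([0.1682, 0.1799])]
    2 [array([0.4463, 0.4464]), array([-0.1315, -0.1259]), array([0.1768, 0.1783])]
```

Emit:
{"api": "apply_moves", "payload": {
  "delta_pos": [
    [0.03,-0.045,0.1],
    [0.03,-0.045,0.2],
    [0.03,-0.045,0.3],
    [0.03,-0.045,0.39],
    [0.03,-0.045,0.39]
  ],
  "rotation": [
    [0,0,-0.015],
    [0,0,-0.015],
    [0,0,-0.015],
    [0,0,-0.015],
    [0,0,-0.015]
  ]
}}

```text
clock: 4.47
tcp_pos: [0.4482, 0.0136, 0.1386]
eef_rot: [-3.116, -0.389, 0.008]
contact_force: [-1.1, -0.5, -0.3]
finger_gap: 0.0428
finger_force: 0.0
```

```bash
python3 - <<'E'
from rel import *
print("yaw",np.degrees(np.arctan2(*R.from_rotvec(s["eef_rot"]).as_matrix()[[1,0],0])), s["finger_gap"])
ims=[]
for c in ("wrist","side"):
    p,d=imaging.capture(c); X,Y,Z=boxed(c,d)
    ims.append(p[80:380,56:456] if c=="wrist" else cv2.resize(p[150:250,240:373],(400,300),interpolation=cv2.INTER_CUBIC))
    for lo,hi,nm in ((-.109,-.087,"roller"),(-.085,-.06,"fL"),(-.14,-.112,"fR")):
        m=(X>.41)&(X<.46)&(Y>lo)&(Y<hi)&(Z>.124)&(Z<(.152 if nm=="roller" else .15))
        if m.sum()>3: print(c,nm,m.sum(),[np.percentile(a[m],[3,97]).round(4) for a in (X,Y,Z)])
save("w3",np.hstack(ims))
E
```

```text
4.4667 [0.4482 0.0136 0.1386] F [-1.1 -0.5 -0.3]
tcp' 0.4377 -0.0969 0.1386
yaw 14.239202179702044 0.04284141992492259
wrist roller 1287 [array([0.4349, 0.4509]), array([-0.105 , -0.0917]), array([0.1248, 0.1442])]
wrist fL 809 [array([0.4298, 0.4502]), array([-0.077 , -0.0641]), array([0.1288, 0.1495])]
wrist fR 814 [array([0.43  , 0.4502]), array([-0.1324, -0.1195]), array([0.1285, 0.1494])]
side roller 4 [array([0.4503, 0.4504]), array([-0.1011, -0.09  ]), array([0.1243, 0.1252])]
side fL 57 [array([0.4278, 0.4494]), array([-0.0716, -0.0608]), array([0.1286, 0.1491])]
side fR 5 [array([0.4486, 0.4494]), array([-0.1197, -0.1171]), array([0.137 , 0.1488])]
```

View pics/w3.png

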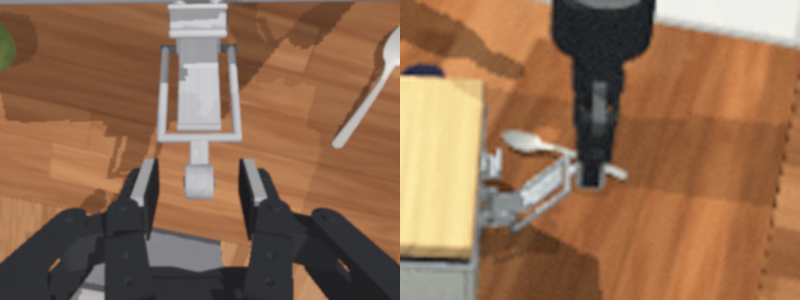

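The roller is centred between the fingertips, at crop (199,182) with the tips at 150 and 248. I'll go 2 mm deeper and close.

Emit:
{"api": "apply_moves", "payload": {
  "delta_pos": [
    [0.02,0,0.02],
    [0.02,0,0.02],
    [0.02,0,0.02]
  ],
  "rotation": [
    [0,0,0],
    [0,0,0],
    [0,0,0]
  ]
}}

```text
clock: 4.82
tcp_pos: [0.4527, 0.0137, 0.1397]
eef_rot: [3.117, 0.389, 0.001]
contact_force: [-0.9, -0.6, 0.6]
finger_gap: 0.0427
finger_force: 0.0
```

Emit:
{"api": "apply_moves", "payload": {
  "delta_pos": [
    [0,0,0],
    [0,0,0],
    [0,0,0],
    [0,0,0],
    [0,0,0]
  ],
  "rotation": [
    [0,0,0],
    [0,0,0],
    [0,0,0],
    [0,0,0],
    [0,0,0]
  ],
  "jaw": 0.0,
  "grip_force": 30
}}

```text
clock: 5.23
tcp_pos: [0.4521, 0.014, 0.1393]
eef_rot: [-3.117, -0.389, 0.0]
contact_force: [-0.4, -0.0, 0.9]
finger_gap: 0.0127
finger_force: 32.5
```

Emit:
{"api": "apply_moves", "payload": {
  "delta_pos": [
    [0,0,0],
    [0,0,0],
    [0,0,0]
  ],
  "rotation": [
    [0,0,0],
    [0,0,0],
    [0,0,0]
  ]
}}

```text
clock: 5.48
tcp_pos: [0.452, 0.0139, 0.1392]
eef_rot: [-3.117, -0.389, 0.001]
contact_force: [-0.6, 1.2, 1.7]
finger_gap: 0.0128
finger_force: 32.5
```

```bash
cat > kin.py <<'E'
import numpy as np
# catch-plane coords mm, relative to lever axis, x toward box, z up
def fromroller(p):
    p=np.array(p,float); d=np.hypot(*p); b=np.arctan2(p[1],p[0]); c=np.arccos(np.clip((400+d*d-86**2)/(40*d),-1,1)); t=b+c
    pin=20*np.array([np.cos(t),np.sin(t)]); u=(p-pin)/np.linalg.norm(p-pin); return pin,pin+62*u,180-np.degrees(t)+50
def frombar(q):
    q=np.array(q,float); d=np.hypot(*q); b=np.arctan2(q[1],q[0]); c=np.arccos((400+d*d-62**2)/(40*d)); t=b+c
    pin=20*np.array([np.cos(t),np.sin(t)]); u=(q-pin)/62; return pin+86*u,180-np.degrees(t)+50
if __name__=="__main__":
    for q in ((-60,45),(-50,57),(-30,66),(-20,66),(-10,64),(-5,62),(0,60),(0.2,55),(.2,50),(.2,48.8)):
        p,a=frombar(q); print(q,p.round(1),round(a,1))
E
python3 kin.py; python3 - <<'E'
from rel import *
print(s["finger_gap"],s["finger_force"],s["wrist_torque"])
E
```

```text
(-60, 45) [-75.5  63.3] 43.5
(-50, 57) [-61.7  78. ] 58.2
(-30, 66) [-34.1  89.6] 64.2
(-20, 66) [-20.2  90. ] 61.5
(-10, 64) [-6.2 87.7] 58.0
(-5, 62) [ 0.8 85.3] 55.2
(0, 60) [ 7.7 82.7] 53.7
(0.2, 55) [ 7.9 77.7] 39.2
(0.2, 50) [ 7.1 73. ] 22.1
(0.2, 48.8) [ 6.8 71.9] 17.3
5.4833 [0.452  0.0139 0.1392] F [-0.6  1.2  1.7]
tcp' 0.4416 -0.0976 0.1392
0.012843238782589021 32.51888036727905 [0.21672326 0.17285363 0.02026872]
```

Emit:
{"api": "apply_moves", "payload": {
  "delta_pos": [
    [0.08,0,-0.1],
    [0.15,0,-0.19],
    [0.25,0,-0.25],
    [0.34,0,-0.29],
    [0.43,0,-0.31]
  ],
  "rotation": [
    [0,0,0],
    [0,0,0],
    [0,0,0],
    [0,0,0],
    [0,0,0]
  ]
}}

```text
clock: 5.9
tcp_pos: [0.4956, 0.025, 0.1721]
eef_rot: [-3.117, -0.389, -0.003]
contact_force: [-1.8, 3.7, 2.2]
finger_gap: 0.013
finger_force: 32.7
```

Emit:
{"api": "apply_moves", "payload": {
  "delta_pos": [
    [0.06,0,0.0],
    [0.12,0,0],
    [0.18,0,0],
    [0.18,0,0.0],
    [0.18,0,0.0]
  ],
  "rotation": [
    [0,0,0],
    [0,0,0],
    [0,0,0],
    [0,0,0],
    [0,0,0]
  ]
}}

```text
clock: 6.32
tcp_pos: [0.5113, 0.029, 0.1699]
eef_rot: [-3.117, -0.389, 0.002]
contact_force: [-0.7, 4.5, 2.0]
finger_gap: 0.013
finger_force: 32.6
```

```bash
python3 - <<'E'
from rel import *
print(s["finger_gap"],s["finger_force"])
ims=[]
for c in ("wrist","side"):
    p,d=imaging.capture(c); X,Y,Z=boxed(c,d); np.savez(c+"4.npz",X=X,Y=Y,Z=Z)
    ims.append(p[20:320,56:456] if c=="wrist" else cv2.resize(p[150:250,220:353],(400,300),interpolation=cv2.INTER_CUBIC))
save("w4",np.hstack(ims))
E
```

```text
6.3167 [0.5113 0.029  0.1699] F [-0.7  4.5  2. ]
tcp' 0.5027 -0.0975 0.1699
0.01298116811832478 32.6321804523468
```

View pics/w4.png

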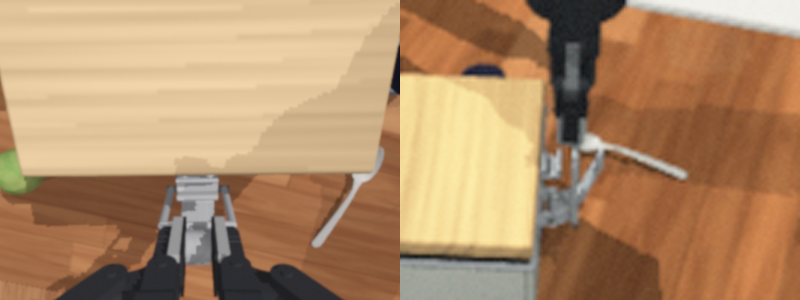

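The loop is lifted: the wrist half shows the keeper at crop (197,185) with the loop legs at 165 and 228 beside the fingers, and the bar is still in front of the lip. There is a 4.5 N side load, so I'll ease it and check where the bar is.

Emit:
{"api": "apply_moves", "payload": {
  "delta_pos": [
    [0,-0.01,0],
    [0,-0.01,0],
    [0,-0.01,0]
  ],
  "rotation": [
    [0,0,0],
    [0,0,0],
    [0,0,0]
  ]
}}

```text
clock: 6.67
tcp_pos: [0.5107, 0.0293, 0.1699]
eef_rot: [3.117, 0.389, -0.001]
contact_force: [-0.5, 2.5, -0.5]
finger_gap: 0.0132
finger_force: 32.3
```

```bash
python3 - <<'E'
from rel import *
for c in ("wrist","side"):
    D=np.load(c+"4.npz"); X,Y,Z=D["X"],D["Y"],D["Z"]
    lid=(X>.545)&(X<.62)&(Y>-.18)&(Y<-.03)&(abs(Z-.134)<.01); print(c,"lid",np.nanmedian(Z[lid]))
    # per y-slices list (x,z) of points ahead of the lid
    for y0 in (-.125,-.122,-.119,-.11,-.098,-.086,-.078,-.075,-.072):
        m=(abs(Y-y0)<.0015)&(X>.47)&(X<.53)&(Z>.07)&(Z<.15)
        a=np.c_[X[m],Z[m]]*1e3; a=a[np.argsort(a[:,0])]
        k=max(1,len(a)//14); print(y0,[tuple(int(v) for v in q) for q in a[::k]])
E
```

```text
6.6667 [0.5107 0.0293 0.1699] F [-0.5  2.5 -0.5]
tcp' 0.5022 -0.097 0.1699
wrist lid 0.13238841014159486
-0.125 [(527, 129), (527, 130), (527, 130), (527, 130), (527, 131), (527, 130), (528, 131), (528, 131), (528, 131), (528, 132), (528, 131), (529, 131), (529, 131), (529, 131), (529, 131), (529, 132), (529, 131), (529, 132)]
-0.122 [(494, 79), (496, 80), (498, 90), (498, 78), (499, 77), (499, 141), (499, 78), (499, 130), (499, 125), (500, 136), (527, 130), (528, 131), (529, 131), (529, 132), (529, 132)]
-0.119 [(498, 85), (499, 90), (499, 78), (499, 85), (500, 109), (500, 116), (500, 138), (500, 113), (500, 115), (500, 128), (500, 131), (500, 140), (501, 120), (501, 141), (528, 131)]
-0.11 [(487, 104), (489, 108), (491, 97), (510, 129), (512, 129), (513, 122), (513, 128), (514, 123), (516, 122), (518, 122), (523, 130), (523, 124), (524, 130), (528, 131), (529, 132)]
-0.098 [(486, 112), (488, 107), (490, 104), (491, 100), (493, 94), (500, 142), (500, 145), (510, 129), (513, 127), (513, 128), (515, 123), (517, 122), (523, 131), (523, 128), (528, 132)]
-0.086 [(487, 107), (490, 103), 
[... 1429 characters left out ...]
9, 144), (500, 92), (504, 86), (507, 87), (509, 87), (512, 83), (513, 124), (515, 124), (520, 123), (522, 130), (525, 110), (525, 129)]
-0.078 [(496, 145), (498, 145), (511, 74), (514, 74), (514, 76), (514, 83), (514, 87), (516, 76), (516, 83), (521, 79), (524, 74), (524, 88), (524, 79), (524, 94), (524, 90), (524, 108), (529, 134)]
-0.075 [(494, 81), (494, 93), (494, 95), (494, 100), (495, 102), (495, 106), (495, 110), (496, 135), (496, 141), (496, 143), (497, 91), (497, 99), (498, 124), (498, 144), (527, 133)]
-0.072 [(494, 77), (494, 87), (495, 117), (495, 126), (496, 134), (496, 79), (496, 83), (497, 91), (497, 105), (497, 111), (497, 116), (498, 125), (498, 133), (498, 139), (526, 110)]
```

Same-cloud measurement: bar at X'≈500, z≈141; keeper lip 509.5–513, groove centre 517.5, shelf z≈124. The bar needs +17.5 mm, which is about +25 mm at the roller.

Emit:
{"api": "apply_moves", "payload": {
  "delta_pos": [
    [0.05,-0.005,0.0],
    [0.1,-0.005,0],
    [0.15,-0.005,0],
    [0.2,-0.005,0.01],
    [0.25,-0.005,0.02]
  ],
  "rotation": [
    [0,0,0],
    [0,0,0],
    [0,0,0],
    [0,0,0],
    [0,0,0]
  ]
}}

```text
clock: 7.08
tcp_pos: [0.536, 0.0362, 0.1682]
eef_rot: [3.117, 0.389, 0.0]
contact_force: [-0.6, -0.4, -0.8]
finger_gap: 0.0127
finger_force: 32.3
```

Emit:
{"api": "apply_moves", "payload": {
  "delta_pos": [
    [0,0,0.01],
    [0,0,0.01],
    [0,0,0.01],
    [0,0,0.01]
  ],
  "rotation": [
    [0,0,0],
    [0,0,0],
    [0,0,0],
    [0,0,0]
  ]
}}

```text
clock: 7.42
tcp_pos: [0.5356, 0.0362, 0.1677]
eef_rot: [3.117, 0.389, 0.002]
contact_force: [-0.4, 0.4, 1.7]
finger_gap: 0.0132
finger_force: 32.5
```

```bash
python3 - <<'E'
from rel import *
print(s["finger_gap"],s["finger_force"])
for c in ("wrist","side"):
    p,d=imaging.capture(c); X,Y,Z=boxed(c,d); save(c+"5",p)
    lid=(X>.55)&(X<.62)&(Y>-.18)&(Y<-.03)&(abs(Z-.134)<.01); print(c,"lid",np.nanmedian(Z[lid]))
    for y0 in (-.124,-.121,-.118,-.112,-.085,-.078,-.075,-.072):
        m=(abs(Y-y0)<.0015)&(X>.47)&(X<.535)&(Z>.07)&(Z<.15)
        a=np.c_[X[m],Z[m]]*1e3; a=a[np.argsort(-a[:,1])]
        k=max(1,len(a)//16); print(y0,[tuple(int(v) for v in q) for q in a[::k]])
E
```

```text
7.4167 [0.5356 0.0362 0.1677] F [-0.4  0.4  1.7]
tcp' 0.5281 -0.0965 0.1677
0.013161956663348073 32.50750243663788
wrist lid 0.13242545034687953
-0.124 [(532, 133), (533, 133), (530, 132), (530, 132), (534, 132), (530, 132), (531, 132), (534, 132), (534, 132), (532, 132), (528, 131), (529, 131), (528, 131), (530, 131), (534, 131), (531, 131), (527, 130)]
-0.121 [(531, 133), (534, 132), (532, 132), (533, 132), (531, 132), (531, 132), (529, 132), (529, 132), (532, 132), (533, 131), (531, 131), (534, 131), (528, 131), (509, 109), (502, 88), (500, 82), (500, 80)]
-0.118 [(531, 133), (531, 132), (530, 132), (534, 132), (533, 132), (534, 132), (531, 131), (531, 131), (529, 131), (528, 131), (531, 131), (511, 115), (510, 112), (508, 107), (508, 105), (506, 100), (504, 92), (501, 84)]
-0.112 [(530, 133), (533, 132), (532, 132), (531, 132), (534, 132), (533, 132), (530, 132), (528, 132), (533, 132), (528, 132), (530, 131), (528, 131), (531, 131), (530, 131), (531, 131), (532, 131), (530, 131)]
-0.085 [(533, 133), (530, 133), (532, 132), (532, 132), (531, 132), (532, 132), (529, 132), (528, 13
[... 1594 characters left out ...]
, 75), (511, 74), (516, 73), (519, 73), (524, 73), (521, 73)]
-0.075 [(515, 144), (517, 143), (517, 140), (515, 140), (517, 136), (529, 134), (512, 134), (515, 133), (534, 133), (527, 133), (512, 131), (515, 131), (507, 120), (507, 119), (505, 115), (509, 115), (505, 112), (504, 109), (504, 105), (502, 105), (504, 102), (504, 99), (499, 96), (497, 93), (502, 91), (497, 89), (497, 86), (499, 85), (496, 79)]
-0.072 [(515, 145), (515, 139), (512, 138), (529, 135), (531, 135), (526, 131), (512, 130), (510, 129), (512, 125), (510, 125), (510, 124), (510, 119), (507, 117), (507, 114), (507, 111), (526, 109), (502, 103), (502, 101), (499, 100), (502, 97), (499, 90), (496, 84), (494, 84), (494, 80)]
```

Bar now sits over the groove (side cloud: bar X'≈516.5, z≈142; groove 517). Next I feel downwards: about 8 mm to lip height, about 15 mm to the shelf.

Emit:
{"api": "apply_moves", "payload": {
  "delta_pos": [
    [0,0,0.02],
    [0,0,0.035],
    [0,0,0.05],
    [0,0,0.05]
  ],
  "rotation": [
    [0,0,0],
    [0,0,0],
    [0,0,0],
    [0,0,0]
  ]
}}

```text
clock: 7.85
tcp_pos: [0.5351, 0.0361, 0.162]
eef_rot: [3.117, 0.389, -0.001]
contact_force: [0.6, 0.1, 1.8]
finger_gap: 0.0132
finger_force: 32.6
```

Emit:
{"api": "apply_moves", "payload": {
  "delta_pos": [
    [0,0,0.007],
    [0,0,0.012],
    [0,0,0.012]
  ],
  "rotation": [
    [0,0,0],
    [0,0,0],
    [0,0,0]
  ]
}}

```text
clock: 8.1
tcp_pos: [0.5352, 0.0362, 0.161]
eef_rot: [3.117, 0.389, -0.0]
contact_force: [0.0, -0.4, 1.7]
finger_gap: 0.0129
finger_force: 32.5
```

Emit:
{"api": "apply_moves", "payload": {
  "delta_pos": [
    [0,0,0.005],
    [0,0,0.008],
    [0,0,0.008]
  ],
  "rotation": [
    [0,0,0],
    [0,0,0],
    [0,0,0]
  ]
}}

```text
clock: 8.35
tcp_pos: [0.5353, 0.0362, 0.1603]
eef_rot: [3.117, 0.389, 0.0]
contact_force: [0.8, -0.4, 2.0]
finger_gap: 0.013
finger_force: 32.6
```

Emit:
{"api": "apply_moves", "payload": {
  "delta_pos": [
    [0,0,0.005],
    [0,0,0.008],
    [0,0,0.008]
  ],
  "rotation": [
    [0,0,0],
    [0,0,0],
    [0,0,0]
  ]
}}

```text
clock: 8.6
tcp_pos: [0.5353, 0.0363, 0.1595]
eef_rot: [3.117, 0.389, -0.0]
contact_force: [0.8, -1.0, 2.4]
finger_gap: 0.0133
finger_force: 32.6
```

Emit:
{"api": "apply_moves", "payload": {
  "delta_pos": [
    [0,0,0.003],
    [0,0,0.006],
    [0,0,0.006]
  ],
  "rotation": [
    [0,0,0],
    [0,0,0],
    [0,0,0]
  ]
}}

```text
clock: 8.85
tcp_pos: [0.5353, 0.0363, 0.1589]
eef_rot: [3.117, 0.389, 0.0]
contact_force: [-0.4, -0.5, 1.1]
finger_gap: 0.0135
finger_force: 32.6
```

Emit:
{"api": "apply_moves", "payload": {
  "delta_pos": [
    [0,0,0.005],
    [0,0,0.008],
    [0,0,0.008]
  ],
  "rotation": [
    [0,0,0],
    [0,0,0],
    [0,0,0]
  ]
}}

```text
clock: 9.1
tcp_pos: [0.5352, 0.0363, 0.158]
eef_rot: [3.117, 0.389, -0.0]
contact_force: [0.9, -0.6, 2.1]
finger_gap: 0.0131
finger_force: 32.6
```

Emit:
{"api": "apply_moves", "payload": {
  "delta_pos": [
    [0,0,0.003],
    [0,0,0.006],
    [0,0,0.006]
  ],
  "rotation": [
    [0,0,0],
    [0,0,0],
    [0,0,0]
  ]
}}

```text
clock: 9.35
tcp_pos: [0.5353, 0.0363, 0.1575]
eef_rot: [3.117, 0.389, -0.0]
contact_force: [0.9, -0.4, 2.1]
finger_gap: 0.013
finger_force: 32.6
```

Emit:
{"api": "apply_moves", "payload": {
  "delta_pos": [
    [0,0,0.004],
    [0,0,0.007],
    [0,0,0.007]
  ],
  "rotation": [
    [0,0,0],
    [0,0,0],
    [0,0,0]
  ]
}}

```text
clock: 9.6
tcp_pos: [0.5352, 0.0363, 0.1568]
eef_rot: [3.117, 0.389, -0.0]
contact_force: [1.2, -1.1, 1.4]
finger_gap: 0.013
finger_force: 32.6
```

Emit:
{"api": "apply_moves", "payload": {
  "delta_pos": [
    [0,0,0.003],
    [0,0,0.006],
    [0,0,0.006]
  ],
  "rotation": [
    [0,0,0],
    [0,0,0],
    [0,0,0]
  ]
}}

```text
clock: 9.85
tcp_pos: [0.5353, 0.0363, 0.1562]
eef_rot: [3.117, 0.389, -0.0]
contact_force: [0.8, -1.1, 2.9]
finger_gap: 0.0129
finger_force: 32.6
```

```bash
python3 - <<'E'
from rel import *
p,d=imaging.capture("side"); p2,d2=imaging.capture("wrist"); X,Y,Z=boxed("side",d)
save("s6",np.hstack([cv2.resize(p[160:235,250:350],(400,300),interpolation=cv2.INTER_CUBIC),cv2.resize(p2[100:250,156:356],(400,300),interpolation=cv2.INTER_CUBIC)]))
for y0 in (-.078,-.075,-.072,-.069):
    m=(abs(Y-y0)<.0015)&(X>.5)&(X<.526)&(Z>.1)&(Z<.15)
    a=np.c_[X[m],Z[m]]*1e3; a=a[np.argsort(-a[:,1])]; print(y0,[tuple(int(v) for v in q) for q in a])
E
```

```text
9.85 [0.5353 0.0363 0.1562] F [ 0.8 -1.1  2.9]
tcp' 0.5278 -0.0963 0.1562
-0.078 [(517, 131), (515, 130), (512, 119), (524, 107)]
-0.075 [(515, 131), (517, 131), (512, 124), (517, 123), (509, 115), (512, 111), (509, 109), (512, 108), (509, 105), (507, 102), (509, 101)]
-0.072 [(517, 129), (515, 128), (514, 125), (514, 122), (512, 121), (514, 118), (512, 117), (509, 113), (507, 110), (507, 106)]
-0.069 []
```

View pics/s6.png

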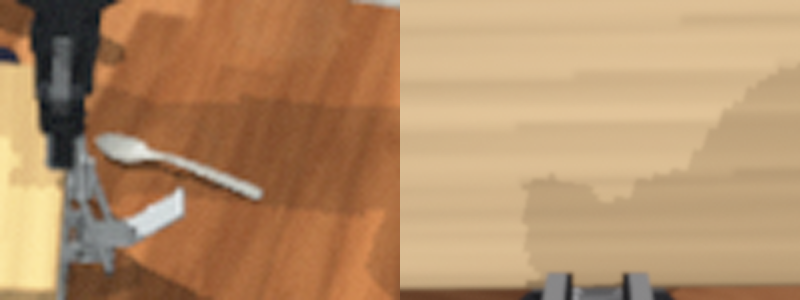

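The side view shows the loop down behind the lip, its legs leaning to the box with the lever at about 25°. The cloud puts the bar centre near z 128.5, so roughly 2 mm remain. I'll continue in small steps.

Emit:
{"api": "apply_moves", "payload": {
  "delta_pos": [
    [0,0,0.003],
    [0,0,0.006],
    [0,0,0.006]
  ],
  "rotation": [
    [0,0,0],
    [0,0,0],
    [0,0,0]
  ]
}}

```text
clock: 10.2
tcp_pos: [0.5353, 0.0363, 0.1556]
eef_rot: [3.117, 0.389, -0.0]
contact_force: [1.1, -1.1, 2.3]
finger_gap: 0.0134
finger_force: 32.7
```

Emit:
{"api": "apply_moves", "payload": {
  "delta_pos": [
    [0,0,0.002],
    [0,0,0.004],
    [0,0,0.004]
  ],
  "rotation": [
    [0,0,0],
    [0,0,0],
    [0,0,0]
  ]
}}

```text
clock: 10.45
tcp_pos: [0.5353, 0.0363, 0.1552]
eef_rot: [3.117, 0.389, 0.0]
contact_force: [1.4, -0.9, 2.2]
finger_gap: 0.0133
finger_force: 32.7
```

Emit:
{"api": "apply_moves", "payload": {
  "delta_pos": [
    [0,0,0.002],
    [0,0,0.004],
    [0,0,0.004]
  ],
  "rotation": [
    [0,0,0],
    [0,0,0],
    [0,0,0]
  ]
}}

```text
clock: 10.7
tcp_pos: [0.5353, 0.0363, 0.1548]
eef_rot: [3.117, 0.389, 0.0]
contact_force: [0.3, -1.3, 1.9]
finger_gap: 0.013
finger_force: 32.7
```

Emit:
{"api": "apply_moves", "payload": {
  "delta_pos": [
    [0,0,0.002],
    [0,0,0.004],
    [0,0,0.004]
  ],
  "rotation": [
    [0,0,0],
    [0,0,0],
    [0,0,0]
  ]
}}

```text
clock: 10.95
tcp_pos: [0.5352, 0.0363, 0.1544]
eef_rot: [3.117, 0.389, -0.0]
contact_force: [0.4, -0.9, 2.9]
finger_gap: 0.013
finger_force: 32.7
```

Emit:
{"api": "apply_moves", "payload": {
  "delta_pos": [
    [0,0,0.002],
    [0,0,0.004],
    [0,0,0.004]
  ],
  "rotation": [
    [0,0,0],
    [0,0,0],
    [0,0,0]
  ]
}}

```text
clock: 11.2
tcp_pos: [0.5353, 0.0363, 0.154]
eef_rot: [3.117, 0.389, 0.0]
contact_force: [1.2, -0.9, 2.8]
finger_gap: 0.013
finger_force: 32.7
```

Emit:
{"api": "apply_moves", "payload": {
  "delta_pos": [
    [0,0,0.002],
    [0,0,0.004],
    [0,0,0.004]
  ],
  "rotation": [
    [0,0,0],
    [0,0,0],
    [0,0,0]
  ]
}}

```text
clock: 11.45
tcp_pos: [0.5354, 0.0363, 0.1539]
eef_rot: [3.117, 0.389, 0.001]
contact_force: [0.1, -0.2, 4.8]
finger_gap: 0.0132
finger_force: 33.0
```

Contact at the expected depth (bar about 126 mm). I'll hold, then press slightly more.

Emit:
{"api": "apply_moves", "payload": {
  "delta_pos": [
    [0,0,0.001],
    [0,0,0.001]
  ],
  "rotation": [
    [0,0,0],
    [0,0,0]
  ]
}}

```text
clock: 11.62
tcp_pos: [0.5354, 0.0363, 0.1538]
eef_rot: [3.117, 0.389, 0.001]
contact_force: [-0.5, -0.5, 6.3]
finger_gap: 0.0131
finger_force: 33.1
```

Emit:
{"api": "apply_moves", "payload": {
  "delta_pos": [
    [0,0,0.001],
    [0,0,0.001]
  ],
  "rotation": [
    [0,0,0],
    [0,0,0]
  ]
}}

```text
clock: 11.78
tcp_pos: [0.5355, 0.0364, 0.1538]
eef_rot: [3.117, 0.389, 0.001]
contact_force: [-0.7, -0.6, 5.2]
finger_gap: 0.0132
finger_force: 33.1
```

Emit:
{"api": "apply_moves", "payload": {
  "delta_pos": [
    [0,0,0],
    [0,0,0],
    [0,0,0],
    [0,0,0]
  ],
  "rotation": [
    [0,0,0],
    [0,0,0],
    [0,0,0],
    [0,0,0]
  ],
  "jaw": 0.4
}}

```text
clock: 12.12
tcp_pos: [0.5343, 0.0365, 0.1524]
eef_rot: [-3.117, -0.389, 0.003]
contact_force: [0.9, 0.8, -0.4]
finger_gap: 0.0342
finger_force: 0.0
```

Emit:
{"api": "apply_moves", "payload": {
  "delta_pos": [
    [0,0,-0.1],
    [0,0,-0.3],
    [0,0,-0.6],
    [0,0,-0.6]
  ],
  "rotation": [
    [0,0,0],
    [0,0,0],
    [0,0,0],
    [0,0,0]
  ]
}}

```text
clock: 12.45
tcp_pos: [0.5391, 0.0362, 0.2202]
eef_rot: [3.116, 0.389, 0.017]
contact_force: [1.7, -0.8, 2.1]
finger_gap: 0.0344
finger_force: 0.0
```

```bash
python3 - <<'E'
from rel import *
print("gap",s["finger_gap"])
p,d=imaging.capture("side"); p2,d2=imaging.capture("wrist"); q,e=imaging.capture("top")
save("s7",np.hstack([cv2.resize(p[160:235,250:350],(400,300),interpolation=cv2.INTER_CUBIC),p2[60:360,56:456]]))
for c,dd in (("side",d),("wrist",d2),("top",e)):
    X,Y,Z=boxed(c,dd)
    for o in imaging.spot_in(c,"lever_tip")[:1]:
        w=c2w(c,o["xyz"])[0]; print(c,"tip",o["p"],w[:2]@ex,w[:2]@ey,w[2])
    for y0 in (-.125,-.122,-.119,-.098,-.085,-.078,-.075,-.072):
        m=(abs(Y-y0)<.0015)&(X>.43)&(X<.526)&(Z>.06)&(Z<.165)
        a=np.c_[X[m],Z[m]]*1e3; a=a[np.argsort(-a[:,1])]; k=max(1,len(a)//14); print(c,y0,[tuple(int(v) for v in q) for q in a[::k]])
E
```

```text
12.45 [0.5391 0.0362 0.2202] F [ 1.7 -0.8  2.1]
tcp' 0.5315 -0.0973 0.2202
gap 0.03441740824235351
side tip 0.79 0.5017738118587112 -0.09747802362892406 0.08819346746799463
side -0.125 []
side -0.122 []
side -0.119 [(506, 96), (501, 80)]
side -0.098 [(524, 160), (516, 154), (511, 131), (513, 124), (453, 102), (453, 101), (456, 97), (460, 94), (463, 93), (468, 90), (473, 88), (477, 83), (505, 80), (492, 80), (517, 80), (520, 79), (495, 78), (492, 78)]
side -0.085 [(510, 131), (510, 128), (520, 124), (522, 121), (525, 107), (453, 99), (460, 96), (524, 95), (463, 91), (475, 86), (477, 84), (502, 81), (484, 80), (497, 80), (499, 79), (509, 78), (497, 75), (496, 74), (499, 72), (506, 66)]
side -0.078 [(517, 130), (515, 130), (515, 127), (514, 109), (524, 97), (511, 85), (524, 84), (519, 81), (516, 78), (524, 77), (514, 77), (516, 74), (499, 73), (519, 73)]
side -0.075 [(517, 130), (515, 127), (514, 125), (514, 121), (512, 117), (514, 117), (509, 111), (512, 111), (524, 109), (509, 105), (507, 102), (507, 99), (509, 99), (509, 95), (501, 85), (501, 83), (504, 78), (501, 75), (501, 71), (49
[... 1799 characters left out ...]
4, 126), (524, 126), (524, 126), (525, 126), (523, 126), (523, 125), (513, 121), (514, 121), (514, 121), (515, 121), (496, 64), (496, 63), (496, 62)]
top tip 0.67 0.4801627339191514 -0.09500798499758324 0.08163404289838484
top -0.125 []
top -0.122 []
top -0.119 [(501, 78), (499, 72)]
top -0.098 [(453, 102), (455, 101), (455, 98), (460, 96), (462, 92), (467, 91), (475, 88), (476, 85), (484, 83), (499, 82), (501, 81), (496, 80), (504, 79), (489, 78), (492, 76)]
top -0.085 [(460, 92), (472, 89), (484, 80), (494, 79), (499, 78), (497, 77), (502, 76), (497, 68)]
top -0.078 [(503, 89), (503, 84), (501, 80), (499, 73), (498, 70), (501, 67)]
top -0.075 [(502, 79), (500, 69), (497, 67)]
top -0.072 []
```

View pics/s7.png

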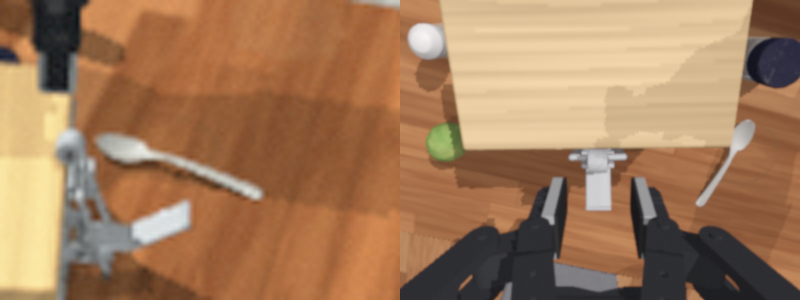

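The loop is hooked: the bar at wrist crop (597,157) lies behind the lip, its top 2–3 mm below lip top. The lever points forward at about 20°. Now I'll close the fingers, back off, tilt 36° and go above the lever tip.

Emit:
{"api": "apply_moves", "payload": {
  "delta_pos": [
    [-0.3,0,0],
    [-0.66,0,0.05],
    [-0.66,0,0.2],
    [-0.66,0,0.3],
    [-0.66,0,0.3]
  ],
  "rotation": [
    [0,0,0],
    [0,0.2,0],
    [0,0.4,0],
    [0,0.6,0],
    [0,0.6,0]
  ],
  "jaw": 0.0
}}

```text
clock: 13.17
tcp_pos: [0.4624, 0.0211, 0.1753]
eef_rot: [-3.041, -0.376, -0.461]
contact_force: [-2.4, -0.1, -2.1]
finger_gap: 0.0003
finger_force: 0.0
```

Emit:
{"api": "apply_moves", "payload": {
  "delta_pos": [
    [0,0,0],
    [0,0,0],
    [0,0,0],
    [0,0,0],
    [0,0,0]
  ],
  "rotation": [
    [0,0.2,0],
    [0,0.4,0],
    [0,0.6,0],
    [0,0.6,0],
    [0,0.6,0]
  ]
}}

```text
clock: 13.58
tcp_pos: [0.4707, 0.0201, 0.1827]
eef_rot: [-2.896, -0.359, -0.934]
contact_force: [0.6, 0.3, 0.6]
finger_gap: -0.0
finger_force: 0.0
```

```bash
python3 - <<'E'
from rel import *
M=R.from_rotvec(s["eef_rot"]).as_matrix(); print("toolx",M[:,0].round(3),"z",M[:,2].round(3),s["joints"].round(2),s["finger_gap"])
h=lambda v: np.array([v[:2]@ex*1e3,v[2]*1e3])
C=h(s["tcp_pos"]+.014*M[:,2]-.011*M[:,0]); print("corner C",C,"toolx",h(M[:,0])/1e3,"z",h(M[:,2])/1e3)
E
```

```text
13.5833 [0.4707 0.0201 0.1827] F [0.6 0.3 0.6]
tcp' 0.4612 -0.0962 0.1827
toolx [0.787 0.198 0.584] z [ 0.566  0.145 -0.812] [-0.3  -0.41  2.42  0.53  0.65  0.67] -1.5608915519484615e-05
corner C [460.42946733 164.94989828] toolx [0.8116   0.584211] z [ 0.58421313 -0.81159936]
```

Emit:
{"api": "apply_moves", "payload": {
  "delta_pos": [
    [-0.1,0,0.14],
    [-0.2,0,0.28],
    [-0.28,0,0.4],
    [-0.33,0,0.47],
    [-0.33,0,0.47]
  ],
  "rotation": [
    [0,0,0],
    [0,0,0],
    [0,0,0],
    [0,0,0],
    [0,0,0]
  ]
}}

```text
clock: 14.0
tcp_pos: [0.4732, 0.0209, 0.1254]
eef_rot: [-2.894, -0.363, -0.934]
contact_force: [-0.3, -0.2, -0.9]
finger_gap: -0.0002
finger_force: 0.0
```

```bash
cat > corner.py <<'E'
from rel import *
M=R.from_rotvec(s["eef_rot"]).as_matrix(); h=lambda v: np.array([v[:2]@ex*1e3,v[2]*1e3])
C=h(s["tcp_pos"]+.014*M[:,2]-.011*M[:,0]); print("C",C.round(1),"toolx",h(M[:,0]).round(0),s["joints"].round(2))
def to(*pts):
    tx,tz=h(M[:,0])/1e3,h(M[:,2])/1e3
    for p in pts: v=np.array(p)-C; print(p,"x",(v@tx/100).round(3),"z",(v@tz/100).round(3))
E
python3 - <<'E'
from corner import *
p,d=imaging.capture("side"); p2,d2=imaging.capture("wrist")
save("s8",np.hstack([cv2.resize(p[160:235,250:350],(400,300),interpolation=cv2.INTER_CUBIC),p2[60:360,56:456]]))
to((461.6,99.9),(460,95),(458.7,89.9),(457.5,79.5),(458.1,69.1))
E
```

```text
14.0 [0.4732 0.0209 0.1254] F [-0.3 -0.2 -0.9]
tcp' 0.4638 -0.096 0.1254
C [463.1 107.6] toolx [811. 585.] [-0.3  -0.26  2.45  0.69  0.51  0.49]
(461.6, 99.9) x -0.057 z 0.054
(460, 95) x -0.099 z 0.084
(458.7, 89.9) x -0.139 z 0.118
(457.5, 79.5) x -0.21 z 0.195
(458.1, 69.1) x -0.266 z 0.283
```

View pics/s8.png

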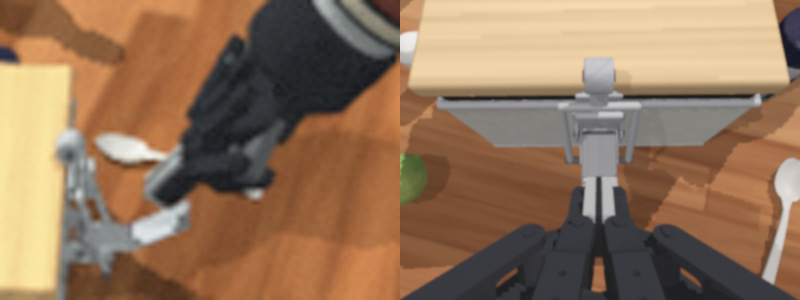

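The closed fingers are centred on the lever (wrist crop x≈599) just above it near the tip, with the loop still hooked. Pressing begins along the arc.

Emit:
{"api": "apply_moves", "payload": {
  "delta_pos": [
    [-0.04,0,0.035],
    [-0.06,0,0.055],
    [-0.08,0,0.07],
    [-0.1,0,0.085],
    [-0.1,0,0.085]
  ],
  "rotation": [
    [0,0,0],
    [0,0,0],
    [0,0,0],
    [0,0,0],
    [0,0,0]
  ]
}}

```text
clock: 14.52
tcp_pos: [0.469, 0.0195, 0.113]
eef_rot: [-2.895, -0.361, -0.94]
contact_force: [-0.6, 0.8, 0.3]
finger_gap: -0.0001
finger_force: 0.0
```

```bash
python3 - <<'E'
from corner import *
to((458.7,89.9),(457.7,84.7),(457.5,79.5),(457.6,74),(458.1,69.1))
E
```

```text
14.5167 [0.469  0.0195 0.113 ] F [-0.6  0.8  0.3]
tcp' 0.4594 -0.0963 0.113
C [458.7  95.2] toolx [809. 588.] [-0.31 -0.24  2.47  0.74  0.48  0.43]
(458.7, 89.9) x -0.031 z 0.043
(457.7, 84.7) x -0.07 z 0.079
(457.5, 79.5) x -0.102 z 0.12
(457.6, 74) x -0.134 z 0.165
(458.1, 69.1) x -0.158 z 0.207
```

Emit:
{"api": "apply_moves", "payload": {
  "delta_pos": [
    [-0.015,0,0.02],
    [-0.03,0,0.043],
    [-0.05,0,0.06],
    [-0.05,0,0.06]
  ],
  "rotation": [
    [0,0,0],
    [0,0,0],
    [0,0,0],
    [0,0,0]
  ]
}}

```text
clock: 14.85
tcp_pos: [0.4693, 0.0191, 0.1058]
eef_rot: [-2.895, -0.36, -0.943]
contact_force: [1.9, 0.2, 1.8]
finger_gap: 0.0001
finger_force: 1.1
```

Emit:
{"api": "apply_moves", "payload": {
  "delta_pos": [
    [-0.01,0,0.015],
    [-0.025,0,0.03],
    [-0.04,0,0.045],
    [-0.05,0,0.06]
  ],
  "rotation": [
    [0,0,0],
    [0,0,0],
    [0,0,0],
    [0,0,0]
  ]
}}

```text
clock: 15.18
tcp_pos: [0.4688, 0.019, 0.0981]
eef_rot: [-2.895, -0.361, -0.943]
contact_force: [-1.2, -0.8, 5.9]
finger_gap: 0.0001
finger_force: 2.4
```

```bash
python3 - <<'E'
from corner import *
to((457.5,79.5),(457.6,74),(458.1,69.1),(459,64),(460.6,58.9))
imaging.capture("side")
for o in imaging.spot_in("side","lever_tip")[:1]:
    w=c2w("side",o["xyz"])[0]; print(h(w))
E
```

```text
15.1833 [0.4688 0.019  0.0981] F [-1.2 -0.8  5.9]
tcp' 0.4591 -0.0967 0.0981
C [458.4  80.3] toolx [808. 589.] [-0.31 -0.2   2.47  0.81  0.44  0.34]
(457.5, 79.5) x -0.012 z 0.001
(457.6, 74) x -0.044 z 0.046
(458.1, 69.1) x -0.069 z 0.088
(459, 64) x -0.091 z 0.135
(460.6, 58.9) x -0.108 z 0.186
[503.30549762  80.84446511]
```

Emit:
{"api": "apply_moves", "payload": {
  "delta_pos": [
    [-0.015,0,0.015],
    [-0.03,0,0.03],
    [-0.045,0,0.05],
    [-0.06,0,0.07],
    [-0.07,0,0.09]
  ],
  "rotation": [
    [0,0,0],
    [0,0,0],
    [0,0,0],
    [0,0,0],
    [0,0,0]
  ]
}}

```text
clock: 15.7
tcp_pos: [0.4689, 0.019, 0.0872]
eef_rot: [-2.894, -0.361, -0.944]
contact_force: [0.0, 1.1, 7.2]
finger_gap: -0.0002
finger_force: 3.4
```

Emit:
{"api": "apply_moves", "payload": {
  "delta_pos": [
    [-0.01,0,0.02],
    [-0.02,0,0.045],
    [-0.03,0,0.07],
    [-0.035,0,0.095]
  ],
  "rotation": [
    [0,0,0],
    [0,0,0],
    [0,0,0],
    [0,0,0]
  ]
}}

```text
clock: 16.03
tcp_pos: [0.4711, 0.0196, 0.0769]
eef_rot: [-2.895, -0.361, -0.942]
contact_force: [-2.5, -1.7, 6.2]
finger_gap: 0.0001
finger_force: 3.1
```

```bash
python3 - <<'E'
from corner import *
print(s["contact_force"])
to((460.6,58.9),(462.5,54),(464.8,49.3),(468.1,43.9),(471.7,39.3),(476.7,34.9),(479.4,33))
E
```

```text
16.0333 [0.4711 0.0196 0.0769] F [-2.5 -1.7  6.2]
tcp' 0.4614 -0.0967 0.0769
C [460.8  59.1] toolx [808. 589.] [-0.3  -0.13  2.47  0.93  0.39  0.21]
[-2.48037081 -1.71181145  6.18427906]
(460.6, 58.9) x -0.003 z 0.001
(462.5, 54) x -0.017 z 0.052
(464.8, 49.3) x -0.026 z 0.103
(468.1, 43.9) x -0.031 z 0.166
(471.7, 39.3) x -0.029 z 0.225
(476.7, 34.9) x -0.014 z 0.29
(479.4, 33) x -0.004 z 0.321
```

Emit:
{"api": "apply_moves", "payload": {
  "delta_pos": [
    [-0.01,0,0.025],
    [-0.017,0,0.05],
    [-0.022,0,0.075],
    [-0.026,0,0.1],
    [-0.028,0,0.125]
  ],
  "rotation": [
    [0,0,0],
    [0,0,0],
    [0,0,0],
    [0,0,0],
    [0,0,0]
  ]
}}

```text
clock: 16.45
tcp_pos: [0.4761, 0.0209, 0.0652]
eef_rot: [-2.895, -0.361, -0.942]
contact_force: [1.1, 0.0, 4.8]
finger_gap: -0.0001
finger_force: 2.1
```

Emit:
{"api": "apply_moves", "payload": {
  "delta_pos": [
    [-0.002,0,0.02],
    [-0.003,0,0.04],
    [-0.002,0,0.06],
    [0,0,0.08],
    [0,0,0.1]
  ],
  "rotation": [
    [0,0,0],
    [0,0,0],
    [0,0,0],
    [0,0,0],
    [0,0,0]
  ]
}}

```text
clock: 16.87
tcp_pos: [0.4802, 0.023, 0.0557]
eef_rot: [-2.895, -0.362, -0.938]
contact_force: [-0.2, -0.2, -0.4]
finger_gap: -0.0001
finger_force: 0.3
```

```bash
python3 - <<'E'
from corner import *
to((471.7,39.3),(476.7,34.9),(479.4,33))
p,d=imaging.capture("side"); p2,d2=imaging.capture("wrist")
save("s9",np.hstack([cv2.resize(p[160:235,250:350],(400,300),interpolation=cv2.INTER_CUBIC),p2[60:360,56:456]]))
E
```

```text
16.8667 [0.4802 0.023  0.0557] F [-0.2 -0.2 -0.4]
tcp' 0.4711 -0.0957 0.0557
C [470.4  37.9] toolx [810. 586.] [-0.28 -0.04  2.45  1.08  0.35  0.07]
(471.7, 39.3) x 0.019 z -0.004
(476.7, 34.9) x 0.033 z 0.061
(479.4, 33) x 0.044 z 0.092
```

View pics/s9.png

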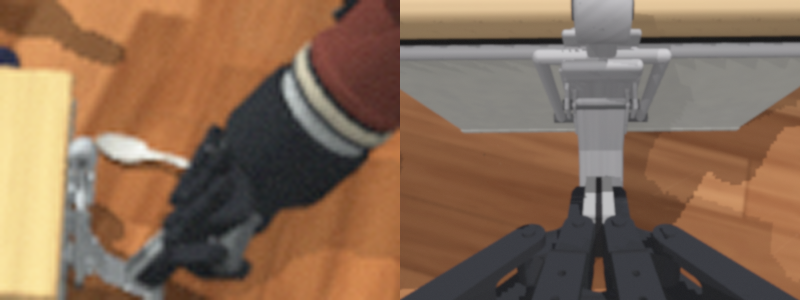

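Force has dropped to zero: the lever seems to have snapped past dead centre, still straight ahead of the fingers (wrist crop x≈600). I'll follow gently to confirm it is home.

Emit:
{"api": "apply_moves", "payload": {
  "delta_pos": [
    [0.01,0,0.015],
    [0.02,0,0.035],
    [0.033,0,0.06],
    [0.033,0,0.06]
  ],
  "rotation": [
    [0,0,0],
    [0,0,0],
    [0,0,0],
    [0,0,0]
  ]
}}

```text
clock: 17.3
tcp_pos: [0.4872, 0.0243, 0.0534]
eef_rot: [-2.895, -0.362, -0.94]
contact_force: [0.4, -1.1, -0.2]
finger_gap: 0.0
finger_force: 0.0
```

```bash
python3 - <<'E'
from corner import *
to((479.4,33),(481,32))
p,d=imaging.capture("side"); X,Y,Z=boxed("side",d)
lid=(X>.535)&(X<.56)&(Y>-.18)&(Y<-.03)&(abs(Z-.134)<.01); print("lid front z",np.nanmedian(Z[lid]))
for c,dd in (("side",d),("wrist",imaging.capture("wrist")[1])):
    X,Y,Z=boxed(c,dd)
    m=(abs(Y+.097)<.009)&(X>.46)&(X<.53)&(Z>.015)&(Z<.1); a=np.c_[X[m],Z[m]]*1e3; a=a[np.argsort(-a[:,1])]; k=max(1,len(a)//25); print(c,[tuple(int(v) for v in q) for q in a[::k]])
E
```

```text
17.3 [0.4872 0.0243 0.0534] F [ 0.4 -1.1 -0.2]
tcp' 0.4782 -0.0961 0.0534
C [477.5  35.6] toolx [809. 587.] [-0.27 -0.01  2.44  1.1   0.34  0.06]
(479.4, 33) x -0.0 z 0.032
(481, 32) x 0.007 z 0.049
lid front z 0.13038768270880244
side [(461, 98), (465, 93), (465, 90), (468, 88), (467, 87), (472, 82), (474, 79), (474, 74), (479, 71), (476, 70), (482, 66), (484, 63), (481, 61), (486, 59), (489, 56), (510, 51), (509, 50), (507, 46), (504, 43), (504, 41), (501, 40), (498, 38), (493, 35), (493, 32), (490, 29), (488, 26), (482, 23), (482, 21)]
wrist [(460, 99), (463, 93), (464, 91), (467, 88), (469, 86), (471, 83), (515, 80), (524, 79), (524, 77), (514, 76), (475, 74), (467, 73), (524, 71), (513, 69), (524, 68), (512, 66), (482, 64), (511, 61), (511, 59), (488, 55), (510, 52), (509, 47), (506, 43), (501, 40), (499, 36), (491, 28)]
```

The lever is home (tip measured at X' 482, z 21; closed would be 483, 19) and the lid is drawn down about 4 mm. One gentle press will confirm the stop.

Emit:
{"api": "apply_moves", "payload": {
  "delta_pos": [
    [0,0,0.01],
    [0,0,0.02],
    [0,0,0.02]
  ],
  "rotation": [
    [0,0,0],
    [0,0,0],
    [0,0,0]
  ]
}}

```text
clock: 17.65
tcp_pos: [0.4883, 0.0244, 0.052]
eef_rot: [-2.895, -0.361, -0.94]
contact_force: [0.7, 0.3, 0.0]
finger_gap: -0.0003
finger_force: 0.0
```

Emit:
{"api": "apply_moves", "payload": {
  "delta_pos": [
    [0,0,0.008],
    [0,0,0.008]
  ],
  "rotation": [
    [0,0,0],
    [0,0,0]
  ]
}}

```text
clock: 17.82
tcp_pos: [0.4887, 0.0245, 0.0514]
eef_rot: [-2.895, -0.361, -0.94]
contact_force: [-0.2, -0.0, 0.3]
finger_gap: -0.0002
finger_force: 0.0
```

Emit:
{"api": "apply_moves", "payload": {
  "delta_pos": [
    [0,0,0.01],
    [0,0,0.01]
  ],
  "rotation": [
    [0,0,0],
    [0,0,0]
  ]
}}

```text
clock: 17.98
tcp_pos: [0.4893, 0.0247, 0.0506]
eef_rot: [-2.895, -0.361, -0.941]
contact_force: [0.8, -0.1, 0.2]
finger_gap: 0.0002
finger_force: 0.0
```

Emit:
{"api": "apply_moves", "payload": {
  "delta_pos": [
    [0,0,0.005],
    [0,0,0.005]
  ],
  "rotation": [
    [0,0,0],
    [0,0,0]
  ]
}}

```text
clock: 18.15
tcp_pos: [0.4896, 0.0248, 0.0502]
eef_rot: [-2.895, -0.361, -0.94]
contact_force: [-0.1, 0.1, -0.3]
finger_gap: -0.0002
finger_force: 0.0
```

Emit:
{"api": "apply_moves", "payload": {
  "delta_pos": [
    [0,0,0.006],
    [0,0,0.006]
  ],
  "rotation": [
    [0,0,0],
    [0,0,0]
  ]
}}

```text
clock: 18.32
tcp_pos: [0.4899, 0.0248, 0.0497]
eef_rot: [-2.895, -0.361, -0.94]
contact_force: [-0.5, -0.2, 0.2]
finger_gap: -0.0
finger_force: 0.0
```

Emit:
{"api": "apply_moves", "payload": {
  "delta_pos": [
    [0,0,0.006],
    [0,0,0.006]
  ],
  "rotation": [
    [0,0,0],
    [0,0,0]
  ]
}}

```text
clock: 18.48
tcp_pos: [0.4903, 0.0249, 0.0493]
eef_rot: [-2.895, -0.361, -0.941]
contact_force: [0.0, 0.2, -0.3]
finger_gap: 0.0001
finger_force: 0.0
```

Emit:
{"api": "apply_moves", "payload": {
  "delta_pos": [
    [0,0,0.006],
    [0,0,0.006]
  ],
  "rotation": [
    [0,0,0],
    [0,0,0]
  ]
}}

```text
clock: 18.65
tcp_pos: [0.4906, 0.025, 0.0488]
eef_rot: [-2.895, -0.361, -0.94]
contact_force: [-0.3, -1.1, 0.4]
finger_gap: 0.0002
finger_force: 0.0
```

The lever plate is cranked, so the fingers haven't touched it here. I'll back off and measure the end state.

Emit:
{"api": "apply_moves", "payload": {
  "delta_pos": [
    [0,0,-0.2],
    [0,0,-0.5],
    [0,0,-0.8],
    [0,0,-0.8]
  ],
  "rotation": [
    [0,0,0],
    [0,0,0],
    [0,0,0],
    [0,0,0]
  ]
}}

```text
clock: 18.98
tcp_pos: [0.4469, 0.0119, 0.1199]
eef_rot: [-2.895, -0.364, -0.959]
contact_force: [1.1, -0.3, 0.7]
finger_gap: -0.0
finger_force: 0.0
```

```bash
python3 - <<'E'
from corner import *
p,d=imaging.capture("side"); p2,d2=imaging.capture("wrist")
save("s10",np.hstack([cv2.resize(p[150:240,235:355],(400,300),interpolation=cv2.INTER_CUBIC),p2[20:320,56:456]]))
for c,dd in (("side",d),("wrist",d2)):
    X,Y,Z=boxed(c,dd)
    for x0 in (.535,.6): 
        lid=(X>x0)&(X<x0+.025)&(Y>-.18)&(Y<-.03)&(abs(Z-.134)<.012); print(c,"lid",x0,np.nanmedian(Z[lid]))
    m=(abs(Y+.097)<.009)&(X>.46)&(X<.53)&(Z>.01)&(Z<.16); a=np.c_[X[m],Z[m]]*1e3; a=a[np.argsort(-a[:,1])]; k=max(1,len(a)//25); print(c,[tuple(int(v) for v in q) for q in a[::k]])
    print(" tip", a[np.argsort(a[:,1])[:6]].round(1).tolist())
E
```

```text
18.9833 [0.4469 0.0119 0.1199] F [ 1.1 -0.3  0.7]
tcp' 0.4362 -0.0982 0.1199
C [435.7 102.1] toolx [803. 596.] [-0.36 -0.34  2.52  0.73  0.52  0.41]
side lid 0.535 0.1304083714806233
side lid 0.6 0.1325778266234569
side [(514, 155), (513, 153), (511, 152), (518, 151), (507, 149), (513, 148), (511, 145), (518, 142), (511, 137), (528, 129), (516, 126), (526, 124), (526, 123), (518, 121), (520, 120), (525, 109), (512, 70), (509, 50), (506, 46), (504, 43), (501, 40), (498, 38), (496, 35), (495, 32), (488, 27), (488, 24), (482, 20)]
 tip [[483.0, 20.0], [482.9, 20.6], [482.6, 20.7], [482.8, 20.8], [485.5, 21.9], [482.7, 21.9]]
wrist lid 0.535 0.12632709937498568
wrist lid 0.6 nan
wrist [(513, 151), (514, 149), (516, 149), (508, 148), (510, 147), (507, 146), (505, 144), (505, 141), (508, 123), (511, 122), (509, 120), (508, 118), (509, 112), (516, 78), (513, 75), (513, 70), (512, 66), (511, 61), (510, 52), (507, 44), (503, 39), (499, 35), (494, 30), (491, 26), (485, 21), (482, 16)]
 tip [[480.7, 15.1], [482.3, 15.7], [481.4, 15.8], [480.5, 15.9], [480.5, 16.0], [482.3, 16.0]]
  return np.nanmean(a, axis, out=out, keepdims=keepdims)
```

View pics/s10.png

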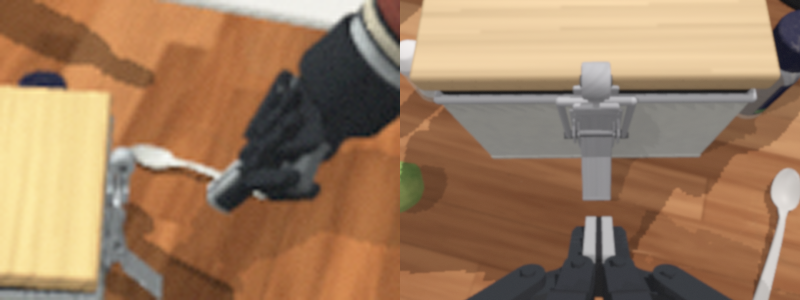

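The lever hangs closed, with its tip at X' 483, z 20, matching the closed position. The loop is hooked at wrist crop (596,103), the lid is drawn about 4 mm and the robot is clear. Handing in.

Emit:
{"api": "apply_moves", "payload": {
  "delta_pos": [
    [0,0,-0.1],
    [0,0,-0.1],
    [0,0,-0.1]
  ],
  "rotation": [
    [0,0,0],
    [0,0,0],
    [0,0,0]
  ]
}}

```text
clock: 19.33
tcp_pos: [0.4389, 0.0123, 0.1203]
eef_rot: [-2.895, -0.361, -0.937]
contact_force: [0.3, -0.1, 0.1]
finger_gap: -0.0002
finger_force: 0.0
```

```bash
python3 -c "
from station import r
print(r.hand_in())"
```

```text
the job is handed in; nothing more can be done
None
```

The catch is fastened and handed in at about 19 s: the loop sits in the keeper's groove, the lever lies fully home by the camera depth readings, the lid is drawn down about 4 mm, and the robot touches nothing.

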